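Fetch the bisque dish from under the drying rack with the reacher

ROBOT

A 6-joint arm with a two-finger parallel gripper is mounted at the origin on the work surface. World frame = base frame: x ahead of the robot, y to its left, z up, the work surface at z = 0. Lengths are in mm, angles in rad, forces in N, time in s.
With the tool pointing down it reaches from about 350 to 875 mm from the base axis. Payload 4.2 kg.
Tool frame: the origin (TCP) lies at the very end of the fingers, on their centre line; the grasp point (between the pads) lies arm.hold_point_z behind it (arm.hold_point_z is the distance from the TCP to the grasp point, in mm); z points along the fingers, y is the direction in which the jaws open and shut (so a half turn about z gives the same grasp; the last joint's range is limited). The gripper opens to 85 mm and grips with 20 to 120 N. Pads are 22 mm wide; open, the fingers measure 114 mm over their backs; the gripper's body (76 mm by 85 mm) begins 54 mm behind the grasp point. The pads swing forward as they close: fully open they stand 13 mm farther back than shut.
Start: joints at [-0.874, 0.385, 0.008, 0, -1.194, -0.259], TCP at [264.979, -566.026, 231.312] pointing down, gripper open.
Joint ranges: [-3.14, 3.14], [-1.21, 2.06], [-1.07, 1.41], [-3.16, 2.05], [-2.99, -0.16], [-3.1, 3.1]. Speed limits (rad/s): [2.79, 2.79, 3.14, 3.14, 3.14, 3.14].

INTERFACE

Orientations are given as a unit quaternion [x, y, z, w].
In Python, from bench import arm gives the robot as it stands.
- The arm moves only by the tool step_arm, never from a script. Its argument "series" is a list of rows, each a list of 6 numbers: the shift along the world's x, y, z scaled (see below), then the turn, a rotation vector about the world's x, y, z scaled (see below). A call has 1 to 12 rows; each row is the pose to reach, as a shift and turn from the pose commanded when the call began; what a row does not reach only later rows make up. The controller multiplies each number of a shift by 400 mm and each number of a turn by pi/2 rad. A row lasts 1/12 s, in which the tool goes at most 41.7 mm and 7.16 degrees, less where a joint would pass 70% of its speed; a pose out of reach is approached as far as the arm can. A call with a number of a shift or a turn outside -1 to 1 is refused whole. A call with a gripper value outside its range is refused whole. "jaw" is the opening, from -1 (shut) to 1 (fully open), set as the call begins (left out, the last holds). The fingers move at their own pace and stop on an object; the grip force is fixed at half the most. Time passes only in rows, so rows that repeat a pose let the fingers close. It gives the time, the measured TCP pose, the force and the opening at its end, in the units of the state.
- arm.read_state(): the state, without advancing time (a new reading comes with each control period).
- arm.get_image(name): name is "scene" or "top" or "wrist"; returns a dict with "image" (400x640x3 uint8, red, green, blue), "camera_matrix" (3x3 intrinsics, pixels), "world_from_camera" (4x4, takes a point from camera to world coordinates). Camera axes: x right, y up, looking along -z (the intrinsics and any distortion apply to the point x, -y, -z); pixel columns grow to the right and rows downward; lengths in mm; the calibration is good to about 2 mm. A picture is of the moment at which its call begins. There is no depth.
- arm.job_done(): hands the job in, once; it reports no verdict.
The state is a dict: "clock": time; "joints": joint angles; "joint_vel": joint speeds; "joint_efforts": joint torques, N m; "position": TCP position; "ee_rot": TCP orientation; "contact_force": force on the tool from outside, world axes, zero at the start; "wrist_torque": the same for the moment, N m; "gripper_width": finger opening in mm.
Only numpy, scipy, OpenCV 4.12 (cv2) and the standard library are available. Lean on these libraries where they do the work, as an engineer would, in place of code of your own. Each camera call takes 0.05 s, during which the arm holds its last target.

TASK

The little oblong unglazed dish has got under the low slatted drying rack: slide the open jaws of the reacher in round it, squeeze the trigger just firmly enough to hold it (it is fragile bisque), and draw it out held in the jaws until it is all at least 5 cm clear of the rack's front edge. Then let the trigger go and leave the dish upright on the table and the reacher standing on its base with its jaws not touching the dish. Touch the dish only with the jaws, do not shove against the rack, and leave the pots, jar, bowl and brush where they are.

Things in the scene. Friction and masses are not known exactly. Their poses are not given: they have to be found in the camera images.
- dish: Open oblong dish of unglazed terracotta, 40 x 28 mm, 28 mm high, walls 4 mm, about 90 g; origin: centre of its underside, x along its 40 mm side. Under the rack, 100-150 mm in from the front edge, turned any way, so 28-49 mm wide across the jaws, and the squeeze may turn it: where they meet it must be felt. Over 12 N from either jaw cracks it; 2-6 N from each is enough to drag it.
- rack: Fixed wooden drying rack, 280 (x) x 200 (y) mm, slatted top at 68 mm; origin: centre of its underside. Open front: its +y side (edge at y = +100 mm); a low board closes the back (inner face y = -90). Free space beneath 60 mm high (48 under the side rails), 240 mm wide between the legs (x = -120 to 120). Pots on top reach 149 mm.
- reacher: Grey and black reacher standing on its flat 110 x 56 mm base, 0.375 kg, 355 mm long, centre of mass 40 mm ahead of its grip; origin on the underside below the grip; x along the shaft to the jaws, z up. Nothing ahead of the trigger is higher than 30 mm; the part under the two upright posts is 26 mm high.
- reacher_grip (a point): Where to take the reacher: midway between its two posts (trigger free), 56 mm above its underside. Fixed grip post behind, trigger post ahead, each 24 mm wide, tops at 78 mm, 56 mm over their outer faces (along x). Grasp both from above, fingers fore and aft along x; squeezing them together shuts the jaws. With centred fingers the reacher creeps ahead by half the trigger's travel.
- reacher_jaws (a point): Midway between the jaw pads, 260 mm ahead of the grip, 16 mm above the reacher's underside: bring the dish's middle here. Axes as reacher. The pads run from 25 mm behind to 25 mm ahead of it, 22 mm high.
- jaw_left: The reacher's left (+y) jaw: steel finger with rubber pad, origin at its pivot 180 mm ahead of the grip. Open, its inner face is 32 mm and its outer face 42 mm from the shaft's line.
- jaw_right: The right (-y) jaw, mirror image of the left. Open, the pads are 64 mm apart and parallel; both close together with the trigger.
- trigger (a joint): How far the trigger is squeezed, m: 0 free (jaws open), 0.020 full. Each mm moves each pad about 1.1 mm inward. Its spring pushes with 10.5 N when free, plus 0.35 N per mm; squeeze beyond that goes to the dish, a little under half of it on each jaw.
- jar: Squat glass jar, 36 mm across and 36 mm high, under the rack at x about +92 mm of it (to the side of the dish): leave alone. Origin at its underside.
- rack_mug: Mug on the rack's top: leave alone. Origin at its underside.
- rack_cup: Cup on the rack's top: leave alone. Origin at its underside.
- mug: Mug, 80 mm across and 90 mm high, beyond the reacher: leave alone. Origin at its underside.
- bowl: Small terracotta bowl, 90 mm across and 45 mm high, behind the reacher: leave alone. Origin at its underside.
- brush: Brush lying at the left beside the bowl: leave alone. Origin at its underside.

How it is judged (in metres and radians):
On the way, in this order (a step that is already met when the one before it is completed fails the run):
1. the dish is held between both jaws, still under the rack (contact force between each of jaw_left, jaw_right and dish above 0.5 N and y of dish in the frame of rack below 0.085 m), for 0.2 s.
2. the dish has been drawn clear of the rack, still held between both jaws (contact force between each of jaw_left, jaw_right and dish above 0.2 N and y of dish in the frame of rack above 0.15 m), for 0.1 s.
At the end, for the whole second after the job is handed in: Dish upright (0.15 rad), at rest on the table, its middle at least 175 mm from the rack's origin along the rack's +y (5 cm clear of the front edge); reacher on its base (0.1 rad, 6 mm), at rest, trigger under 3 mm, jaws not touching the dish (y of dish in the frame of rack above 0.175 m and height (world z) of each of dish, reacher below 0.006 m and angle between dish's own z axis and vertical below 0.15 rad and linear speed of each of dish, reacher below 0.01 m/s and contact force between reacher and dish below 0.05 N and value of joint trigger below 0.003 m and angle between reacher's own z axis and vertical below 0.1 rad).
It fails at once if a jaw squeezes or strikes the dish with more than 12 N (contact force between any of jaw_left, jaw_right and dish above 12 N).
It fails at once if the robot itself touches the dish (contact force between any of the fingers, the arm and dish above 0.3 N).
It fails at once if the dish is tipped over (angle between dish's own z axis and vertical above 0.6 rad).
It fails at once if the reacher or the robot pushes the rack with more than 15 N (contact force between any of reacher, the fingers, the arm and rack above 15 N).
It fails at once if a mug, cup, jar, bowl or brush is moved more than 20 mm (distance of any of jar, rack_mug, rack_cup, mug, bowl, brush from where it was at the start of the episode above 0.02 m).
It also fails if it takes over 56 s, if anything falls off the work surface, if the arm or the gripper's body presses on something with over 40 N, if the wrist force passes 120 N, or if a joint passes its speed limit or range.

## Working session

There is one attempt and no reset: what is moved stays moved. The work goes in short steps, Python scripts to look and compute and a tool call to move; the robot and the scene stay as the last step left them, time stands still between calls to the robot, and variables do not carry over. Pictures are saved under pics/ and viewed, and the job is handed in when it is done.

Besides the shell and the picture viewer there is one more tool, called after ">>>" by a JSON object that holds its "name" and its "arguments", one argument or row to a line. step_arm: Moves the arm, as the interface text tells. Shifts and turns lie within -1 to 1; 1 stands for 400 mm of shift or pi/2 rad of turn. Its arguments: {"type":"object","properties":{"series":{"type":"array","items":{"type":"array","items":{"type":"number","minimum":-1,"maximum":1}}},"jaw":{"type":"number"}},"required":["series"]}

```bash
ls; mkdir -p pics
python3 - <<'E'
from bench import arm
import cv2
s=arm.read_state(); print(s, arm.hold_point_z)
for n in ("scene","top","wrist"):
    d=arm.get_image(n); cv2.imwrite(f"pics/{n}0.png",d["image"][:,:,::-1]); print(n,d["camera_matrix"],d["world_from_camera"].round(3))
E
```

```text
pics
{'clock': 0.0, 'joints': array([-8.74383992e-01,  3.85556650e-01,  6.64992028e-03, -4.91467098e-04,
       -1.19401363e+00, -2.58573144e-01]), 'joint_vel': array([ 0.00081008, -0.00014883, -0.00064088, -0.00126002,  0.00047487,
       -0.00087689]), 'joint_efforts': array([ 7.45134439e-04, -3.92290950e+01,  1.88407838e+01,  4.18637350e+00,
       -4.63003802e-03,  1.39688911e-06]), 'position': array([ 264.74673588, -565.52021112,  230.23208015]), 'ee_rot': array([-2.17086511e-01,  9.76151764e-01,  1.04819208e-03, -2.85200355e-04]), 'contact_force': array([0.04374256, 0.26595157, 0.99863639]), 'wrist_torque': array([-0.0304029 ,  0.01003046, -0.02547083]), 'gripper_width': 85.46162963293199} 18.700000000000003
scene [[402.42627499   0.         316.45407059]
 [  0.         402.42627499 202.02841528]
 [  0.           0.           1.        ]] [[ 1.530000e-01 -7.920000e-01  5.910000e-01  1.301747e+03]
 [ 9.880000e-01  1.210000e-01 -9.300000e-02 -9.265400e+01]
 [ 2.000000e-03  5.990000e-01  8.010000e-01  1.012339e+03]
 [ 0.000000e+00  0.000000e+00  0.000000e+00  1.000000e+00]]
top [[508.55344398   0.         324.61852796]
 [  0.         508.55344398 200.05172245]
 [  0.           0.           1.        ]] [[-9.000000e-03  9.940000e-01 -1.100000e-01  4.779810e+02]
 [-1.000000e+00 -1.000000e-02 -7.000000e-03 -9.711000e+00]
 [-8.000000e-03  1.100000e-01  9.940000e-01  1.385144e+03]
 [ 0.000000e+00  0.000000e+00  0.000000e+00  1.000000e+00]]
wrist [[315.30891487   0.         320.53815126]
 [  0.         315.30891487 190.67192712]
 [  0.           0.           1.        ]] [[-4.24000e-01 -8.72000e-01 -2.44000e-01  2.01869e+02]
 [ 9.06000e-01 -4.07000e-01 -1.17000e-01 -5.93527e+02]
 [ 3.00000e-03 -2.71000e-01  9.63000e-01  3.72581e+02]
 [ 0.00000e+00  0.00000e+00  0.00000e+00  1.00000e+00]]
```

View pics/scene0.png

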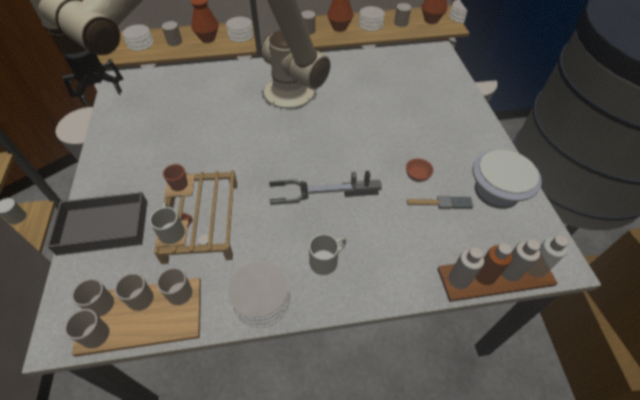

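View pics/top0.png

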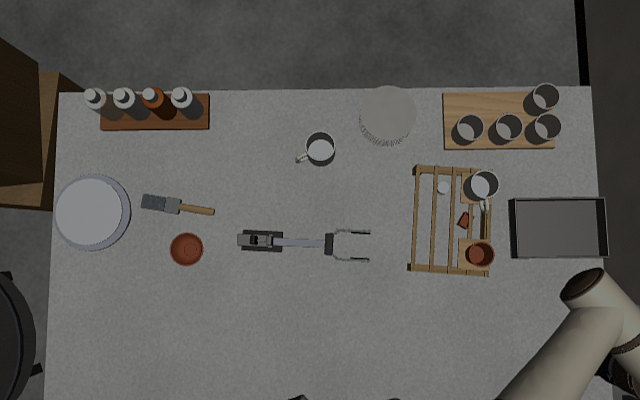

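View pics/wrist0.png

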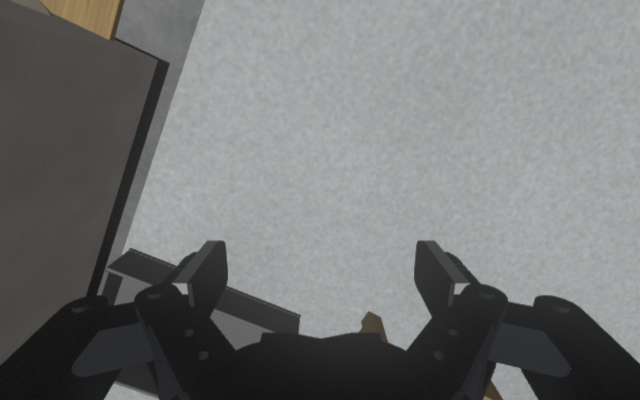

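The top view shows the rack at (413–492, 165–277) with its front facing left (+y). The dish shows through the slats at about (462, 220), and the jar is at (443, 187). The reacher lies at about (240–370, 240) with its jaws toward the rack. I'll enlarge these.

Run:
```python
import cv2
im=cv2.imread("pics/top0.png")
c=cv2.resize(im[155:285,400:500],None,fx=6,fy=4.6*6/4.6,interpolation=cv2.INTER_CUBIC)
c=cv2.convertScaleAbs(c,alpha=1.6); cv2.imwrite("pics/topA.png",cv2.resize(c,(460,598)))
c=cv2.resize(im[215:275,230:380],None,fx=5.3,fy=5.3,interpolation=cv2.INTER_CUBIC)
cv2.imwrite("pics/topB.png",cv2.convertScaleAbs(c,alpha=1.6))
im=cv2.imread("pics/scene0.png")
c=cv2.resize(im[155:265,145:245],None,fx=5.4,fy=5.4,interpolation=cv2.INTER_CUBIC)
cv2.imwrite("pics/sceneA.png",cv2.convertScaleAbs(c,alpha=1.5))
```

```text
(no output)
```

View pics/topA.png

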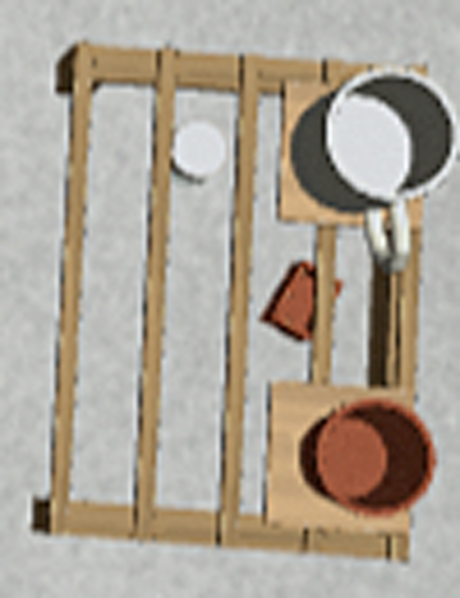

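View pics/topB.png

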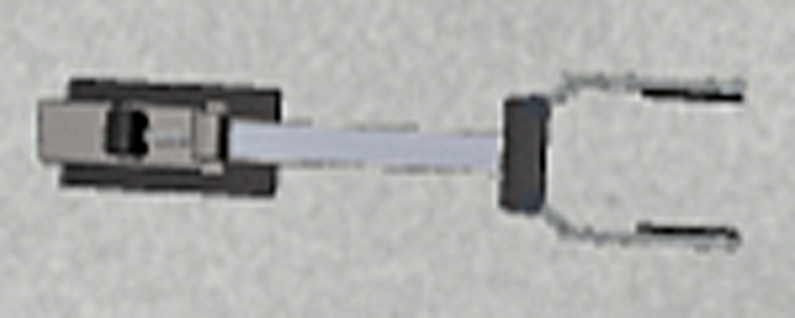

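View pics/sceneA.png

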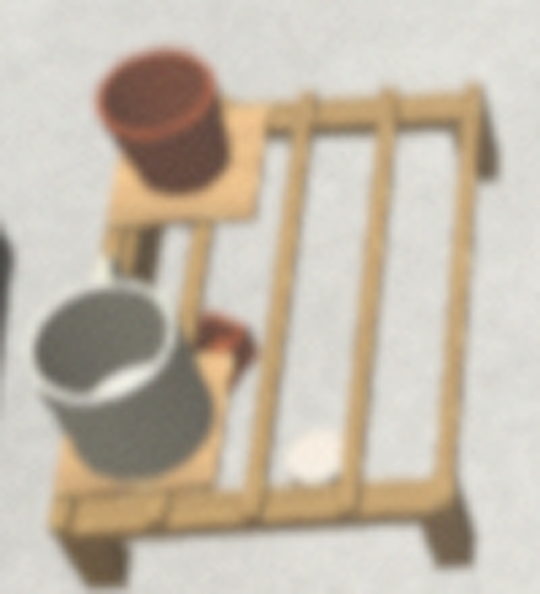

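```bash
cat > h.py <<'E'
from bench import arm
import numpy as np, cv2
def ray(cam,uv,z):
    K=cam["camera_matrix"];T=cam["world_from_camera"]
    out=[]
    for u,v in np.atleast_2d(np.array(uv,float)):
        d=np.array([(u-K[0,2])/K[0,0],-(v-K[1,2])/K[1,1],-1.0]); d=T[:3,:3]@d; o=T[:3,3]
        out.append(o+d*(z-o[2])/d[2])
    return np.array(out)
def proj(cam,P):
    K=cam["camera_matrix"];T=cam["world_from_camera"]
    p=(np.atleast_2d(P)-T[:3,3])@T[:3,:3]
    return np.c_[K[0,0]*p[:,0]/-p[:,2]+K[0,2],-K[1,1]*p[:,1]/-p[:,2]+K[1,2]]
E
python3 - <<'E'
from h import *
t=arm.get_image("top"); s=arm.get_image("scene")
A=lambda p:np.array(p)/4.6+[400,155]
B=lambda p:np.array(p)/5.3+[230,215]
S=lambda p:np.array(p)/5.4+[145,155]
r=lambda n,c,uv,z:print(n,ray(c,uv,z)[:,:2].round(1).tolist())
r("rack front edge",t,A([(78,45),(50,530)]),68)
r("rail+x outer",t,A([(85,44),(425,68)]),68)
r("rail-x outer",t,A([(55,533),(408,560)]),68)
r("rack scene front right edge",s,S([(482,92),(462,500)]),68)
r("scene +x rail outer near",s,S([(55,528),(462,505)]),68)
r("jar top",t,A([(199,150)]),36); r("jar top s",s,S([(314,455)]),36)
r("dish top",t,A([(305,262),(264,320),(298,340),(342,285),(338,290)]),28)
r("base",t,B([(70,80),(280,90),(275,195),(58,187)]),8)
r("posts top",t,B([(126,113),(145,113),(126,153),(145,153),(205,100),(228,103),(205,170),(226,170),(126,131),(145,131)]),78)
r("jaws tip outer/inner L,R",t,B([(744,82),(742,101),(738,249),(738,230)]),22)
r("jaws back of pads",t,B([(642,90),(638,227)]),22)
r("mount",t,B([(505,97),(547,97),(500,212),(545,212)]),28)
r("shaft ctr",t,B([(232,138),(500,153)]),28)
r("mug",t,[(320,149)],90)
r("scene jaws tips",s,[(270,184),(271,202)],22)
E
```

```text
rack front edge [[714.7, -243.2], [441.0, -219.7]]
rail+x outer [[715.3, -247.2], [699.4, -439.9]]
rail-x outer [[439.3, -222.4], [422.7, -417.9]]
rack scene front right edge [[451.2, -217.3], [721.2, -235.8]]
scene +x rail outer near [[706.7, -435.4], [724.1, -235.8]]
jar top [[657.9, -317.3]]
jar top s [[662.4, -316.6]]
dish top [[592.8, -378.3], [559.3, -353.2], [547.5, -372.4], [579.2, -399.1], [576.3, -396.7]]
base [[551.0, 221.6], [544.9, 114.1], [491.6, 116.7], [496.6, 227.2]]
posts top [[531.1, 182.5], [531.0, 173.3], [511.7, 182.4], [511.7, 173.2], [537.0, 144.2], [535.4, 133.0], [503.2, 144.1], [503.1, 133.9], [522.4, 182.4], [522.3, 173.2]]
jaws tip outer/inner L,R [[546.0, -121.7], [536.5, -120.5], [462.3, -117.1], [471.8, -117.3]]
jaws back of pads [[542.5, -70.1], [473.8, -67.1]]
mount [[539.3, -0.9], [539.1, -22.1], [481.9, 2.1], [481.7, -20.4]]
shaft ctr [[520.1, 136.4], [511.3, 1.8]]
mug [[754.9, 10.4]]
scene jaws tips [[477.6, -112.7], [549.3, -115.7]]
```

Run:
```python
import cv2, numpy as np
im=cv2.imread("pics/top0.png")
a=cv2.convertScaleAbs(cv2.resize(im[225:258,232:296],None,fx=12,fy=12,interpolation=cv2.INTER_CUBIC)[:, :768],alpha=1.7)
im2=cv2.imread("pics/scene0.png")
b=cv2.convertScaleAbs(cv2.resize(im2[165:200,335:390],(528,336),interpolation=cv2.INTER_CUBIC),alpha=1.7)
c=cv2.convertScaleAbs(cv2.resize(im[205:240,450:485],None,fx=12,fy=12,interpolation=cv2.INTER_NEAREST),alpha=1.7)
cv2.imwrite("pics/z1.png",a);cv2.imwrite("pics/z2.png",b);cv2.imwrite("pics/z3.png",c)
```

```text
(no output)
```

View pics/z1.png

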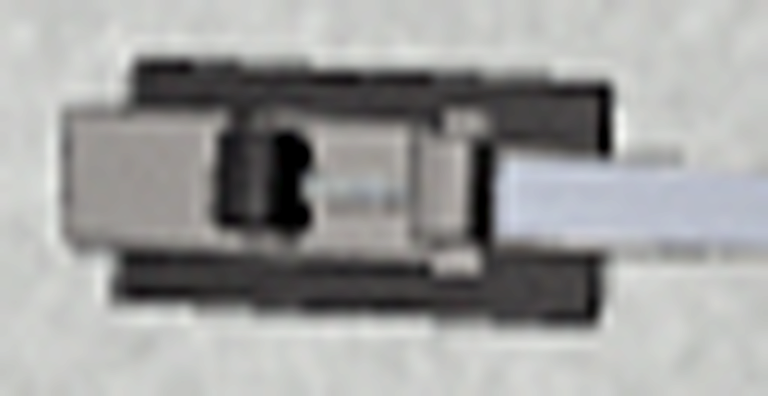

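View pics/z2.png

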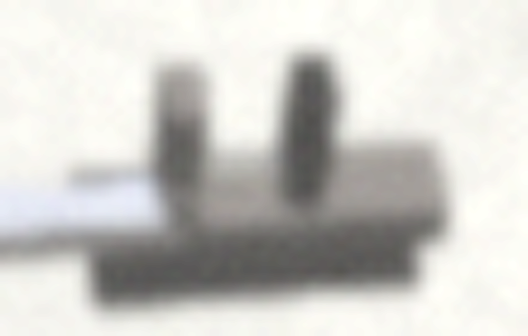

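View pics/z3.png

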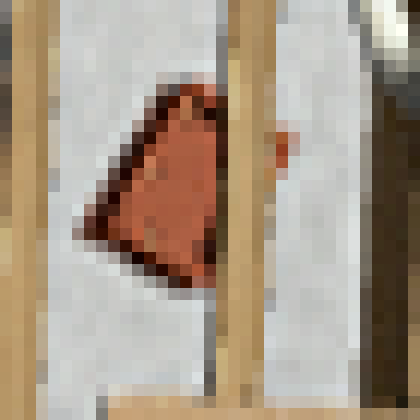

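The top view places the dish centre near (466, 220). I'll hover the wrist camera over it for a sharper look.

>>> {"name": "step_arm", "arguments": {
  "series": [
    [0.68,0.475,0.0675,0,0,-0.278],
    [0.68,0.475,0.0675,0,0,-0.278],
    [0.68,0.475,0.0675,0,0,-0.278],
    [0.68,0.475,0.0675,0,0,-0.278],
    [0.68,0.475,0.0675,0,0,-0.278],
    [0.68,0.475,0.0675,0,0,-0.278],
    [0.68,0.475,0.0675,0,0,-0.278],
    [0.68,0.475,0.0675,0,0,-0.278],
    [0.68,0.475,0.0675,0,0,-0.278],
    [0.68,0.475,0.0675,0,0,-0.278],
    [0.68,0.475,0.0675,0,0,-0.278],
    [0.68,0.475,0.0675,0,0,-0.278]
  ],
  "jaw": 1
}}

```text
clock: 1.25
position: [535.8, -376.7, 258.1]
ee_rot: [0.0, 1.0, 0.0, -0.0]
contact_force: [-0.5, -0.8, -0.6]
gripper_width: 85.5
```

Run:
```python
from h import *
import pickle
w=arm.get_image("wrist"); pickle.dump(w,open("w1.pkl","wb")); cv2.imwrite("pics/w1.png",w["image"][:,:,::-1])
s=arm.read_state(); print(s["clock"],s["position"],s["ee_rot"])
print(proj(w,[[578,-372,28],[571.5,-330,0]]))
```

```text
1.3 [ 535.63258727 -376.98425151  258.24165113] [ 3.52547069e-04  9.99999889e-01  8.03340401e-05 -3.00642022e-04]
[[322.97804749 196.22710135]
 [354.79494939 185.34216959]]
```

View pics/w1.png

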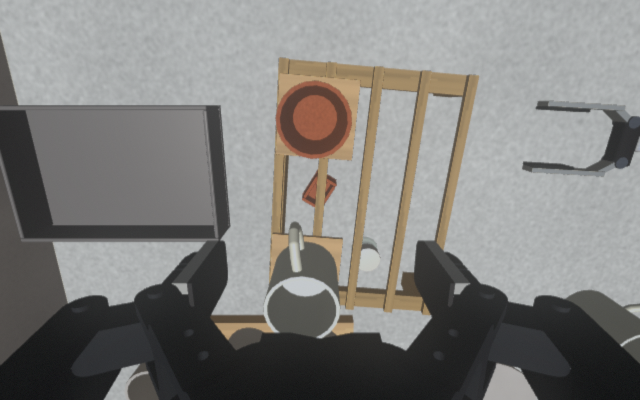

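Run:
```python
import cv2
im=cv2.imread("pics/w1.png")
c=cv2.resize(im[160:216,290:350],None,fx=10,fy=10,interpolation=cv2.INTER_CUBIC); cv2.imwrite("pics/w1a.png",cv2.convertScaleAbs(c,alpha=1.3))
c=cv2.resize(im[50:330,265:485],None,fx=2.1,fy=2.1,interpolation=cv2.INTER_CUBIC); cv2.imwrite("pics/w1b.png",cv2.convertScaleAbs(c,alpha=1.3))
```

```text
(no output)
```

View pics/w1a.png

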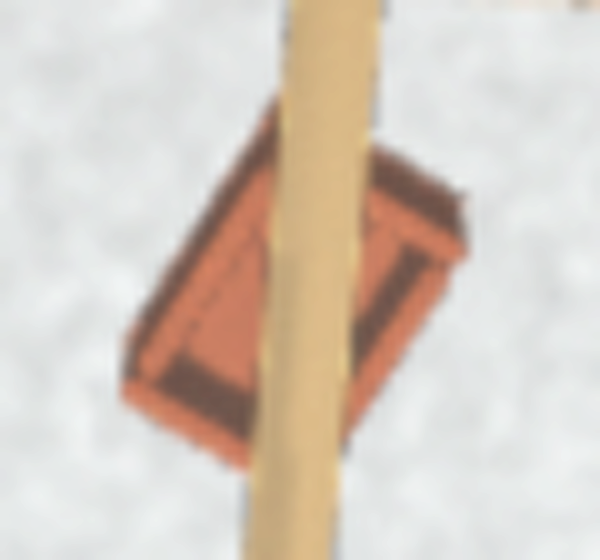

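View pics/w1b.png

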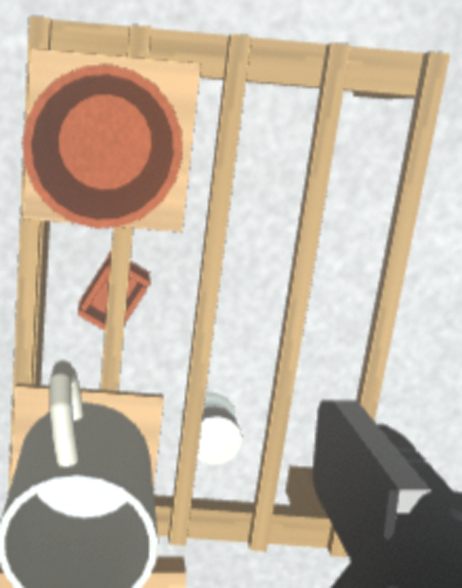

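Run:
```python
from h import *
import pickle
w=pickle.load(open("w1.pkl","rb"))
C=lambda p:(np.array(p)+.5)/10-.5+[290,160]
D=lambda p:(np.array(p)+.5)/2.1-.5+[265,50]
c=ray(w,C([(127,388),(290,148),(467,250),(306,507)]),28)[:,:2]
print("dish",c.round(1).tolist(),c.mean(0),[np.linalg.norm(c[i]-c[i-1]).round(1) for i in range(4)])
v=(c[1]-c[0]+c[2]-c[3]);print("long ang",np.degrees(np.arctan2(v[1],v[0])))
print("front slat outer",ray(w,D([(448,55),(375,410)]),68)[:,:2].round(1).tolist())
print("-x rail outer",ray(w,D([(30,17),(448,55)]),68)[:,:2].round(1).tolist())
print("+x rail outer",ray(w,D([(165,537),(330,550)]),68)[:,:2].round(1).tolist())
print("jar top",ray(w,D([(218,440)]),36)[:,:2])
print("tips in/out",ray(w,[(537,105),(537,109),(523,164),(523,170)],22)[:,:2].round(1).tolist())
```

```text
dish [[580.7, -397.6], [550.4, -377.4], [563.1, -355.8], [596.3, -375.5]] [ 572.62974485 -376.58193254] [np.float64(27.0), np.float64(36.4), np.float64(25.1), np.float64(38.5)]
long ang 147.86917113479768
front slat outer [[441.3, -218.4], [624.7, -233.8]]
-x rail outer [[424.6, -415.7], [441.3, -218.4]]
+x rail outer [[705.0, -347.3], [714.0, -250.7]]
jar top [[ 659.75325627 -313.66457585]]
tips in/out [[469.6, -124.1], [474.1, -123.2], [539.0, -128.3], [546.4, -127.0]]
```

>>> {"name": "step_arm", "arguments": {
  "series": [
    [-0.04,1,0,0,0,0],
    [-0.04,1,0,0,0,0],
    [-0.04,1,0,0,0,0],
    [-0.04,1,0,0,0,0],
    [-0.04,1,0,0,0,0],
    [-0.04,1,0,0,0,0],
    [-0.04,1,0,0,0,0],
    [-0.04,1,0,0,0,0],
    [-0.04,1,0,0,0,0],
    [-0.04,1,0,0,0,0]
  ]
}}

```text
clock: 2.13
position: [520.1, 25.5, 258.8]
ee_rot: [-0.001, 1.0, 0.0, 0.001]
contact_force: [0.0, -0.3, 0.3]
gripper_width: 85.2
```

>>> {"name": "step_arm", "arguments": {
  "series": [
    [-0.04,0.355,0,0,0,0],
    [-0.04,0.355,0,0,0,0],
    [-0.04,0.355,0,0,0,0],
    [-0.04,0.355,0,0,0,0],
    [-0.04,0.355,0,0,0,0],
    [-0.04,0.355,0,0,0,0],
    [-0.04,0.355,0,0,0,0]
  ]
}}

```text
clock: 2.72
position: [504.9, 164.5, 258.4]
ee_rot: [0.0, 1.0, -0.0, -0.0]
contact_force: [-0.2, 0.3, 0.2]
gripper_width: 85.0
```

Run:
```python
from h import *
import pickle
w=arm.get_image("wrist"); pickle.dump(w,open("w2.pkl","wb")); cv2.imwrite("pics/w2.png",w["image"][:,:,::-1])
s=arm.read_state(); print(s["clock"],s["position"],s["ee_rot"])
c=cv2.resize(w["image"][130:260,230:430,::-1],None,fx=4,fy=4,interpolation=cv2.INTER_CUBIC); cv2.imwrite("pics/w2a.png",cv2.convertScaleAbs(c,alpha=1.5))
```

```text
2.7667 [505.04395844 164.27495492 258.44401201] [ 5.62110789e-04  9.99999839e-01 -7.41152548e-05 -9.64172010e-06]
```

View pics/w2.png

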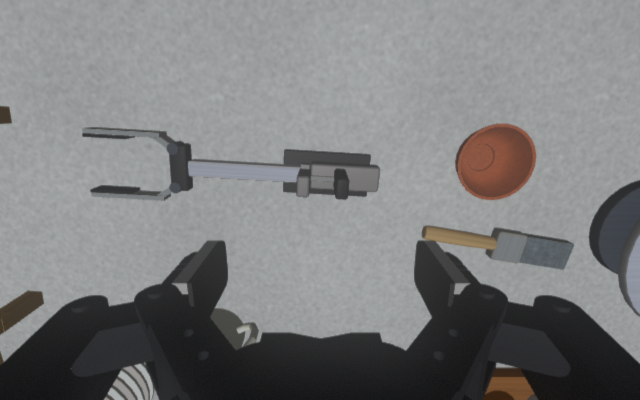

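View pics/w2a.png

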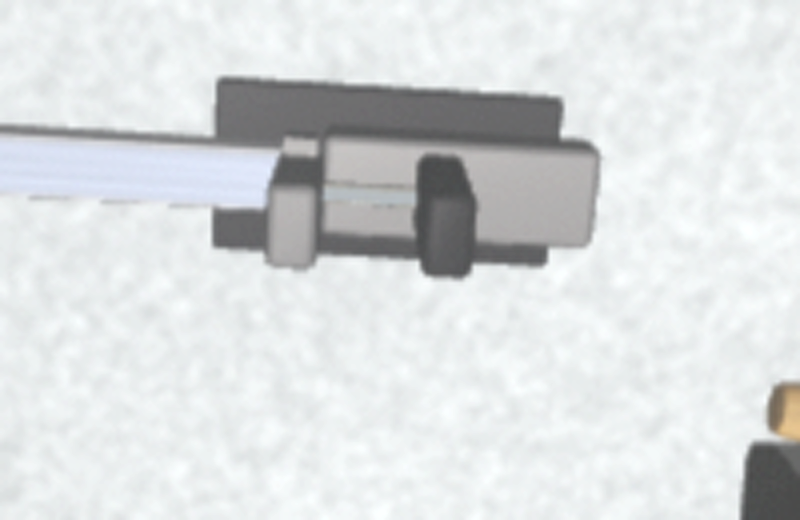

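Run:
```python
from h import *
import pickle
w=pickle.load(open("w2.pkl","rb"))
C=lambda p:(np.array(p)+.5)/4-.5+[230,130]
r=lambda n,uv,z:print(n,ray(w,uv,z)[:,:2].round(1).tolist())
r("trig post top",C([(272,188),(270,264),(316,188),(314,266)]),78)
r("rear post top",C([(426,195),(424,276),(474,195),(470,275)]),78)
r("base",C([(218,78),(562,98),(547,265),(213,246)]),8)
r("tips L(+x) out/in, R",[(91,189),(91,194),(83,128),(83,134)],20)
r("pad rear",[(139,190),(134,134)],20)
```

```text
trig post top [[510.9, 142.0], [531.7, 141.0], [510.9, 153.5], [532.2, 152.8]]
rear post top [[512.8, 182.4], [535.1, 182.2], [512.8, 195.0], [534.8, 194.5]]
base [[492.0, 120.7], [498.4, 228.2], [553.0, 225.6], [546.5, 117.3]]
tips L(+x) out/in, R [[540.1, -121.2], [546.6, -122.5], [465.0, -115.8], [472.0, -117.3]]
pad rear [[541.4, -61.4], [472.1, -56.5]]
```

>>> {"name": "step_arm", "arguments": {
  "series": [
    [0.044,0.003,-0.345,0,0,-0.037],
    [0.044,0.003,-0.345,0,0,-0.037],
    [0.044,0.003,-0.345,0,0,-0.037],
    [0.044,0.003,-0.345,0,0,-0.037],
    [0.044,0.003,-0.345,0,0,-0.037],
    [0.044,0.003,-0.345,0,0,-0.037],
    [0.044,0.003,-0.345,0,0,-0.037]
  ]
}}

```text
clock: 3.35
position: [523.9, 166.9, 122.1]
ee_rot: [0.029, 1.0, 0.001, 0.002]
contact_force: [-0.3, 0.1, 0.1]
gripper_width: 85.5
```

Run:
```python
from h import *
s=arm.read_state(); print(s["clock"],s["position"],s["ee_rot"],s["contact_force"])
w=arm.get_image("wrist"); cv2.imwrite("pics/w3.png",w["image"][:,:,::-1])
print(proj(w,[[522.5,167.3,78],[522.5,167.3,56]]))
```

```text
3.35 [523.92751358 166.85580693 122.13707716] [2.89492993e-02 9.99579455e-01 6.97734970e-04 1.53743248e-03] [-0.28788181  0.0546181   0.11871034]
[[318.71457302 214.52302409]
 [318.8112579  203.54899536]]
```

View pics/w3.png

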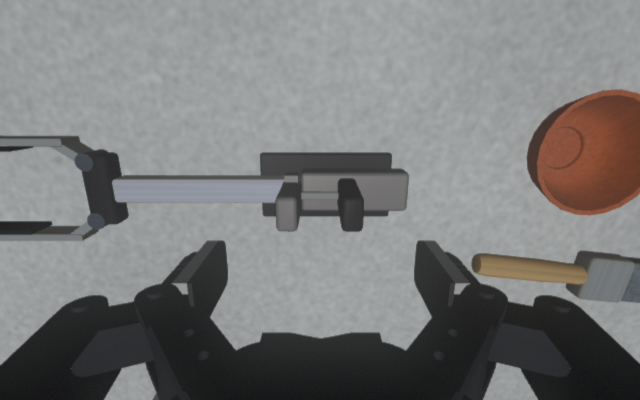

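The shaft is square in the picture and the posts (277–363, about 213) sit midway between the fingers. I'll go down now.

>>> {"name": "step_arm", "arguments": {
  "series": [
    [0,0,-0.1,0,0,0],
    [0,0,-0.16,0,0,0],
    [0,0,-0.216,0,0,0],
    [0,0,-0.216,0,0,0],
    [0,0,-0.216,0,0,0]
  ]
}}

```text
clock: 3.82
position: [523.1, 167.4, 34.9]
ee_rot: [0.028, 1.0, 0.0, 0.0]
contact_force: [0.9, 0.0, 0.1]
gripper_width: 85.1
```

Run:
```python
from h import *
s=arm.read_state(); print(s["clock"],s["position"],s["ee_rot"],s["contact_force"],s["gripper_width"])
```

```text
3.8167 [523.13138632 167.37137998  34.90291331] [2.82740876e-02 9.99600098e-01 8.93255421e-05 4.60389755e-04] [0.85414214 0.01858574 0.08242697] 85.09253530280063
```

>>> {"name": "step_arm", "arguments": {
  "series": [
    [0,0,0,0,0,0],
    [0,0,0,0,0,0],
    [0,0,0,0,0,0],
    [0,0,0,0,0,0]
  ],
  "jaw": 0.4
}}

```text
clock: 4.15
position: [523.3, 167.6, 35.3]
ee_rot: [0.028, 1.0, 0.001, 0.001]
contact_force: [-0.2, -0.1, -0.3]
gripper_width: 59.6
```

>>> {"name": "step_arm", "arguments": {
  "series": [
    [0,0,0,0,0,0],
    [0,0,0,0,0,0],
    [0,0,0,0,0,0],
    [0,0,0,0,0,0]
  ],
  "jaw": 0.3
}}

```text
clock: 4.48
position: [523.0, 167.2, 35.2]
ee_rot: [0.028, 1.0, 0.0, 0.001]
contact_force: [-0.8, -1.4, 6.7]
gripper_width: 55.7
```

Run:
```python
from h import *
s=arm.read_state(); print(s["clock"],s["position"],s["contact_force"],s["wrist_torque"],s["gripper_width"])
w=arm.get_image("wrist"); cv2.imwrite("pics/w4.png",w["image"][:,:,::-1])
```

```text
4.4833 [522.95027382 167.2025888   35.15591913] [-0.83401923 -1.43021884  6.66988258] [-0.41047225  0.45911259 -0.05183395] 55.726615185130065
```

View pics/w4.png

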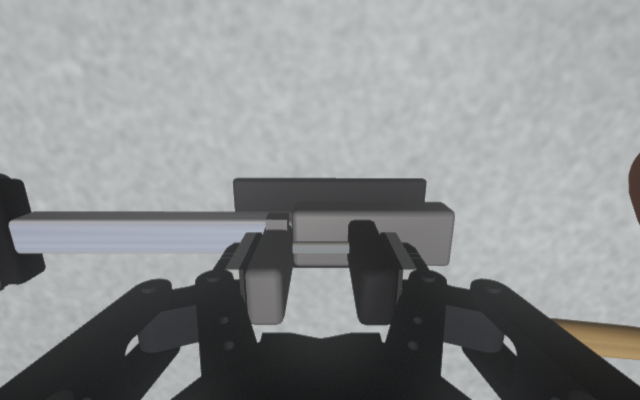

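>>> {"name": "step_arm", "arguments": {
  "series": [
    [0,0,0.0025,0,0,0],
    [0,0,0.0025,0,0,0],
    [0,0,0.0025,0,0,0],
    [0,0,0.0025,0,0,0]
  ],
  "jaw": 0.28
}}

```text
clock: 4.87
position: [522.8, 167.5, 35.3]
ee_rot: [0.028, 1.0, 0.0, 0.0]
contact_force: [-1.5, 2.2, 4.2]
gripper_width: 54.9
```

Run:
```python
from h import *
s=arm.read_state(); print(s["clock"],s["position"],s["contact_force"],s["wrist_torque"],s["gripper_width"])
```

```text
4.8667 [522.81110983 167.54380183  35.34388333] [-1.4629443   2.23773268  4.1751528 ] [ 0.41635085  0.52390587 -0.02133665] 54.85483400766909
```

>>> {"name": "step_arm", "arguments": {
  "series": [
    [0.011,-0.011,0.002,0,0,-0.002],
    [0.033,-0.033,0.002,0,0,-0.004],
    [0.06,-0.06,0.002,0,0,-0.006],
    [0.09,-0.09,0.002,0,0,-0.008],
    [0.12,-0.12,0.002,0,0,-0.01],
    [0.15,-0.15,0.002,0,0,-0.012],
    [0.175,-0.175,0.002,0,0,-0.014],
    [0.195,-0.195,0.002,0,0,-0.016],
    [0.21,-0.21,0.002,0,0,-0.0165],
    [0.222,-0.222,0.002,0,0,-0.0165],
    [0.222,-0.222,0.002,0,0,-0.0165]
  ]
}}

```text
clock: 5.78
position: [612.4, 77.1, 35.4]
ee_rot: [0.042, 0.999, -0.0, 0.0]
contact_force: [0.7, -1.3, -0.5]
gripper_width: 54.8
```

Run:
```python
from h import *
import pickle
s=arm.read_state(); print(s["clock"],s["position"],s["ee_rot"],s["contact_force"],s["wrist_torque"],s["gripper_width"])
for n in("top","scene"):
    w=arm.get_image(n); pickle.dump(w,open(n+"2.pkl","wb")); cv2.imwrite(f"pics/{n}2.png",w["image"][:,:,::-1])
im=cv2.imread("pics/top2.png")
c=cv2.resize(im[155:285,350:500],None,fx=5,fy=4.6*5/4.6,interpolation=cv2.INTER_CUBIC)
cv2.imwrite("pics/top2a.png",cv2.convertScaleAbs(c[:600],alpha=1.6))
im=cv2.imread("pics/scene2.png")
c=cv2.resize(im[140:270,150:350],None,fx=4,fy=4,interpolation=cv2.INTER_CUBIC); cv2.imwrite("pics/scene2a.png",cv2.convertScaleAbs(c,alpha=1.4))
```

```text
5.7833 [612.38862099  77.12493591  35.39013075] [ 4.18034281e-02  9.99125738e-01 -3.01667831e-04  3.76613046e-04] [ 0.70710173 -1.26455776 -0.5079312 ] [-0.41055262 -0.37504651  0.02297687] 54.8115811901404
```

View pics/top2a.png

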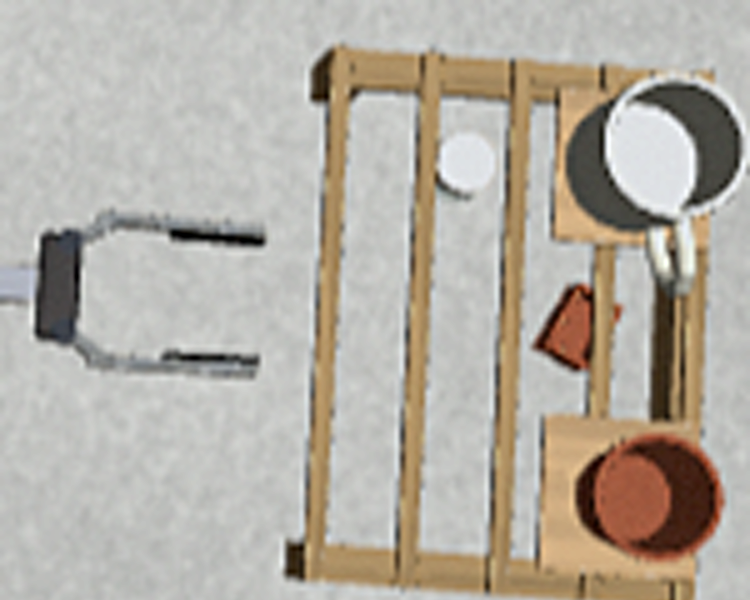

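View pics/scene2a.png

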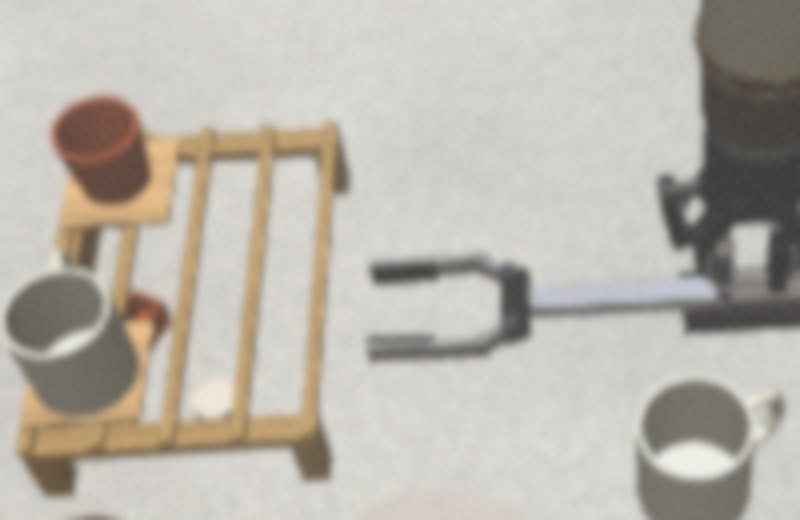

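Run:
```python
from h import *
import pickle
t=pickle.load(open("top2.pkl","rb"))
A=lambda p:(np.array(p)+.5)/5-.5+[350,155]
yaw=-.0841;X=np.array([np.cos(yaw),np.sin(yaw)]);Y=np.array([-X[1],X[0]]);O=np.array([572.2,-329.9])
rk=lambda P:np.c_[(P[:,:2]-O)@X,(P[:,:2]-O)@Y].round(1).tolist()
r=lambda n,uv,z:print(n,rk(ray(t,uv,z)))
r("tips in",A([(265,242),(259,354)]),24); 
r("tips out",A([(265,231),(258,376)]),24)
r("pads rear in",A([(170,237),(162,353)]),24); r("mount",A([(42,230),(80,232),(36,338),(76,342)]),28)
r("dish",[(466.5,220.3)],28)
r("dish left corner (bottom)",A([(533,347)]),0)
r("front",A([(348,48),(308,578)]),68)
print("dish wrist",rk(np.array([[572.6,-376.6]])), "grip",rk(np.array([[612.4,77.1]])))
```

```text
tips in [[36.4, 123.9], [-24.0, 123.6]]
tips out [[42.4, 124.3], [-35.7, 123.5]]
pads rear in [[35.4, 175.0], [-27.3, 175.4]]
mount [[33.6, 244.1], [34.0, 223.7], [-24.6, 243.3], [-25.1, 221.9]]
dish [[2.3, -48.0]]
dish left corner (bottom) [[-7.3, -27.9]]
front [[136.7, 92.6], [-139.9, 98.0]]
dish wrist [[4.3, -46.5]] grip [[5.9, 408.9]]
```

>>> {"name": "step_arm", "arguments": {
  "series": [
    [-0.006,-0.01,0,0,0,0],
    [-0.008,-0.03,0,0,0,0],
    [-0.011,-0.065,0,0,0,0],
    [-0.0145,-0.105,0,0,0,0],
    [-0.018,-0.15,0,0,0,0],
    [-0.022,-0.2,0,0,0,0],
    [-0.026,-0.245,0,0,0,0],
    [-0.0295,-0.285,0,0,0,0],
    [-0.032,-0.315,0,0,0,0],
    [-0.034,-0.338,0,0,0,0],
    [-0.0345,-0.348,0,0,0,0],
    [-0.0345,-0.348,0,0,0,0]
  ]
}}

```text
clock: 6.88
position: [596.9, -62.2, 35.5]
ee_rot: [0.042, 0.999, -0.0, -0.001]
contact_force: [-0.9, -0.9, -2.1]
gripper_width: 54.9
```

```bash
cat > look.py <<'E'
from h import *
import pickle,sys
k=sys.argv[1]
s=arm.read_state(); print(s["clock"],s["position"].round(2),s["ee_rot"].round(4),s["contact_force"].round(2),s["wrist_torque"].round(3),s["gripper_width"].round(2))
yaw=-.0841;X=np.array([np.cos(yaw),np.sin(yaw)]);Y=np.array([-X[1],X[0]]);O=np.array([572.2,-329.9])
p=s["position"][:2]-O; print("grip rack",p@X,p@Y)
for n in("top","scene"):
    w=arm.get_image(n); pickle.dump(w,open(n+k+".pkl","wb")); cv2.imwrite(f"pics/{n}{k}.png",w["image"][:,:,::-1])
im=cv2.imread(f"pics/top{k}.png")
c=cv2.resize(im[155:285,350:500],None,fx=5,fy=5,interpolation=cv2.INTER_CUBIC)
c=cv2.resize(im[170:270,385:485],None,fx=6,fy=6,interpolation=cv2.INTER_CUBIC)
cv2.imwrite(f"pics/top{k}a.png",cv2.convertScaleAbs(c[:600],alpha=1.6))
im=cv2.imread(f"pics/scene{k}.png")
c=cv2.resize(im[150:270,145:265],None,fx=5,fy=5,interpolation=cv2.INTER_CUBIC); cv2.imwrite(f"pics/scene{k}a.png",cv2.convertScaleAbs(c,alpha=1.4))
E
python3 look.py 3
```

```text
Traceback (most recent call last):
  File "look.py", line 4, in <module>
    s=arm.read_state(); print(s["clock"],s["position"].round(2),s["ee_rot"].round(4),s["contact_force"].round(2),s["wrist_torque"].round(3),s["gripper_width"].round(2))
                                                                                                                                            ^^^^^^^^^^^^^^^^^^^^^^^^
AttributeError: 'float' object has no attribute 'round'
```

```bash
sed -i 's/s\["gripper_width"\].round(2)/s["gripper_width"]/' look.py; python3 look.py 3
```

```text
6.8833 [596.9  -62.16  35.49] [ 4.220e-02  9.991e-01 -2.000e-04 -6.000e-04] [-0.86 -0.92 -2.07] [-0.18   0.035 -0.014] 54.92025127026762
grip rack 2.121345563960063 268.86808368584144
```

View pics/top3a.png

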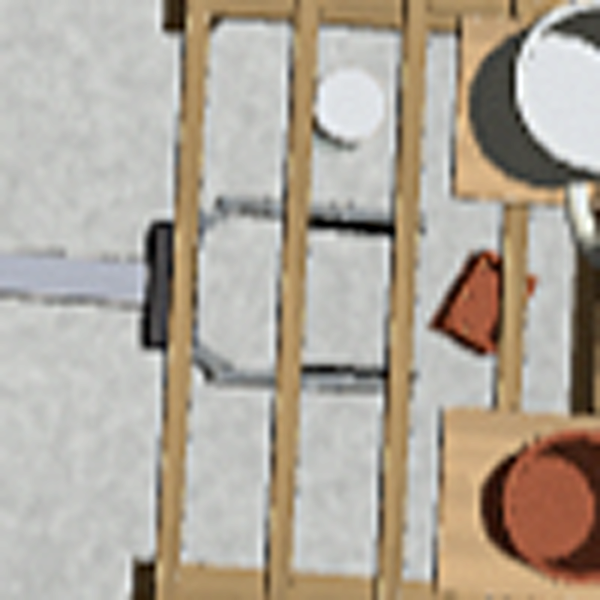

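View pics/scene3a.png

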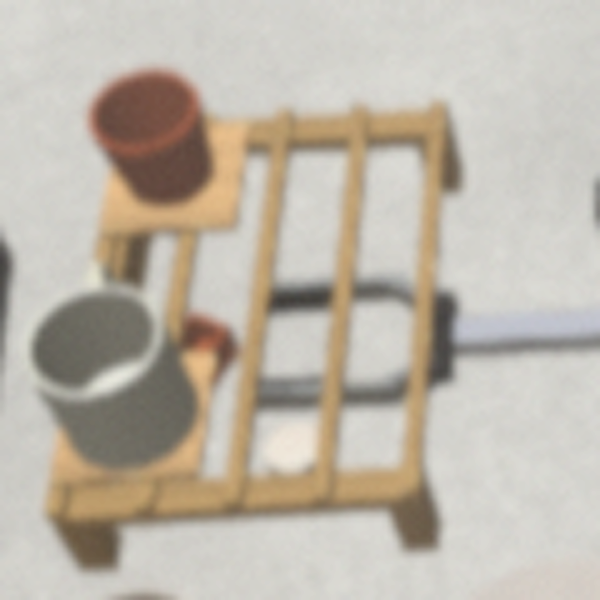

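The top view shows the jaw midline running to within about 1 mm of the dish centre. I'll advance slowly round it.

>>> {"name": "step_arm", "arguments": {
  "series": [
    [-0.001,-0.01,0,0,0,0],
    [-0.002,-0.022,0,0,0,0],
    [-0.003,-0.034,0,0,0,0],
    [-0.004,-0.046,0,0,0,0],
    [-0.005,-0.058,0,0,0,0],
    [-0.006,-0.07,0,0,0,0],
    [-0.007,-0.082,0,0,0,0],
    [-0.008,-0.094,0,0,0,0],
    [-0.009,-0.106,0,0,0,0],
    [-0.01,-0.118,0,0,0,0],
    [-0.011,-0.13,0,0,0,0],
    [-0.011,-0.13,0,0,0,0]
  ]
}}

```text
clock: 7.98
position: [593.0, -113.8, 35.7]
ee_rot: [0.042, 0.999, -0.0, -0.0]
contact_force: [-0.6, 0.1, -3.1]
gripper_width: 54.7
```

```bash
python3 look.py 4
```

```text
7.9833 [ 592.98 -113.77   35.67] [ 4.200e-02  9.991e-01 -1.000e-04 -1.000e-04] [-0.63  0.09 -3.11] [ 0.092  0.012 -0.01 ] 54.67119054844755
grip rack 2.5543382865339357 217.10878224622007
```

View pics/top4a.png

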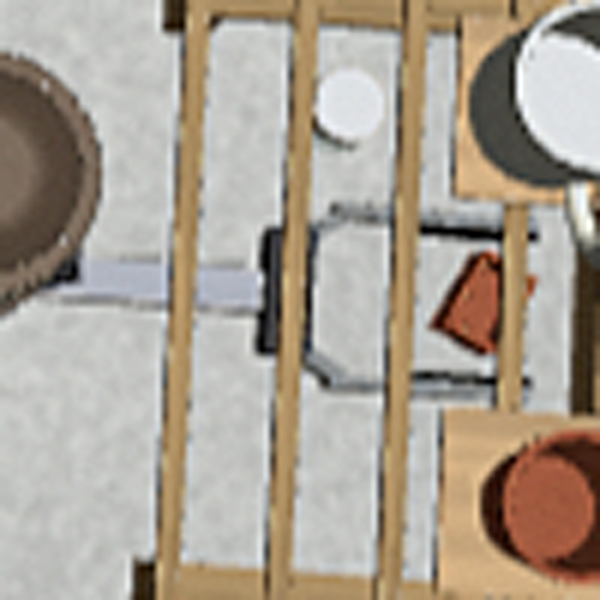

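View pics/scene4a.png

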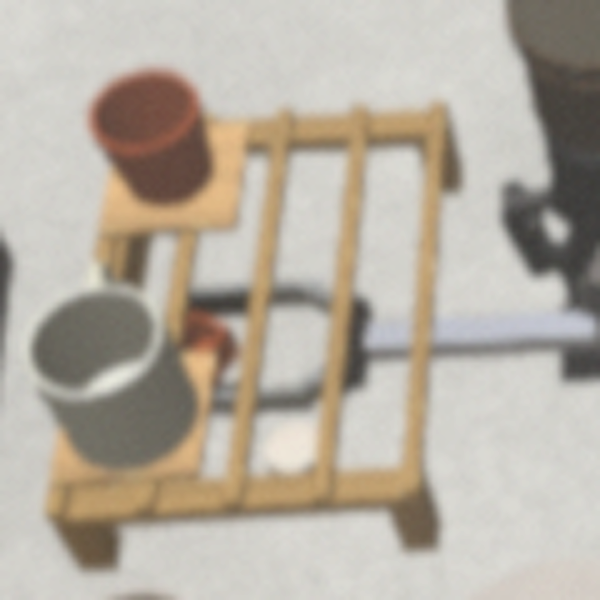

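The top view shows the dish at (435–535, 250–355), inside the open pads and not yet touched. Next I'll take a no-load baseline of the opening against the command, so I can feel the contact.

```bash
cat > feel.py <<'E'
from h import *
import sys
cmd=(float(sys.argv[1])+1)*42.5; n=int(sys.argv[2]) if len(sys.argv)>2 else 4
W=[];F=[];T=[];P=[]
for i in range(n):
    arm.get_image("wrist"); s=arm.read_state(); W.append(s["gripper_width"]);F.append(s["contact_force"]);T.append(s["wrist_torque"]);P.append(s["position"])
print("t",round(s["clock"],2),"cmd",cmd,"w",np.round(np.mean(W),2),"+-",np.round(np.std(W),2),"dev",np.round(np.mean(W)-cmd,2),"F",np.mean(F,0).round(1),"T",np.mean(T,0).round(2),"P",np.mean(P,0).round(1))
E
python3 feel.py 0.28 8
```

```text
t 8.48 cmd 54.4 w 54.78 +- 0.23 dev 0.38 F [ 0.1  0.  -3.8] T [ 0.17 -0.01 -0.01] P [ 593.2 -112.6   35.7]
```

>>> {"name": "step_arm", "arguments": {
  "series": [
    [0,0,0,0,0,0],
    [0,0,0,0,0,0],
    [0,0,0,0,0,0],
    [0,0,0,0,0,0]
  ],
  "jaw": 0.2
}}

```text
clock: 8.82
position: [593.7, -112.6, 36.1]
ee_rot: [0.041, 0.999, 0.0, 0.001]
contact_force: [-0.5, 2.0, -0.4]
gripper_width: 51.6
```

```bash
python3 feel.py 0.2 8; python3 look.py 5
```

```text
t 9.22 cmd 51.0 w 51.49 +- 0.11 dev 0.49 F [0.2 2.9 0.6] T [0.91 0.01 0.01] P [ 593.6 -112.6   36.1]
9.2167 [ 593.64 -112.63   36.1 ] [4.130e-02 9.991e-01 1.000e-04 5.000e-04] [0.18 2.83 2.23] [ 1.101 -0.042  0.015] 51.468277471629314
grip rack 3.115599729341289 218.3032900116871
```

View pics/top5a.png

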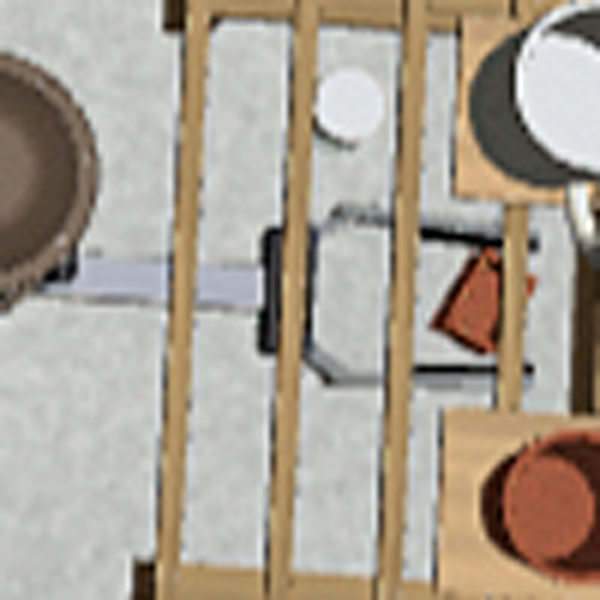

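>>> {"name": "step_arm", "arguments": {
  "series": [
    [0,0,0,0,0,0],
    [0,0,0,0,0,0],
    [0,0,0,0,0,0]
  ],
  "jaw": 0.17
}}

```text
clock: 9.57
position: [593.8, -112.5, 36.3]
ee_rot: [0.041, 0.999, 0.0, 0.001]
contact_force: [-0.3, 4.9, 4.8]
gripper_width: 50.5
```

```bash
python3 feel.py 0.17 6
```

```text
t 9.87 cmd 49.724999999999994 w 50.26 +- 0.18 dev 0.54 F [-0.4  5.1  4. ] T [ 1.52  0.1  -0.03] P [ 593.8 -112.5   36.3]
```

>>> {"name": "step_arm", "arguments": {
  "series": [
    [0,0,0,0,0,0],
    [0,0,0,0,0,0],
    [0,0,0,0,0,0]
  ],
  "jaw": 0.15
}}

```text
clock: 10.12
position: [593.8, -112.4, 36.5]
ee_rot: [0.041, 0.999, 0.0, 0.001]
contact_force: [-0.8, 6.5, 5.4]
gripper_width: 49.1
```

```bash
python3 feel.py 0.15 6; python3 look.py 6
```

```text
t 10.42 cmd 48.87499999999999 w 49.38 +- 0.23 dev 0.5 F [-0.3  5.6  4.4] T [1.6  0.18 0.06] P [ 593.8 -112.4   36.5]
10.4167 [ 593.83 -112.44   36.46] [4.100e-02 9.992e-01 1.000e-04 7.000e-04] [-0.3   5.21  4.63] [1.599 0.155 0.055] 49.24311852859081
grip rack 3.2828278879036805 218.50497110491375
```

View pics/top6a.png

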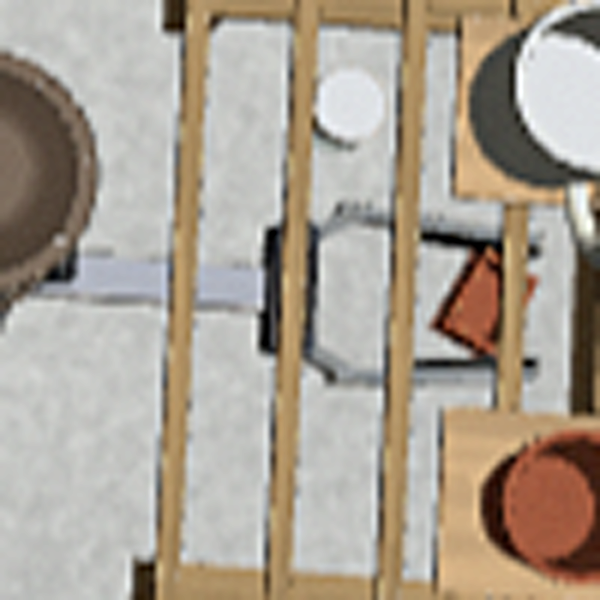

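>>> {"name": "step_arm", "arguments": {
  "series": [
    [0,0,0.0025,0,0,0],
    [0,0,0.0025,0,0,0],
    [0,0,0.0025,0,0,0]
  ],
  "jaw": 0.14
}}

```text
clock: 10.77
position: [593.1, -113.0, 36.6]
ee_rot: [0.041, 0.999, -0.0, -0.0]
contact_force: [-0.3, 2.2, 0.8]
gripper_width: 48.8
```

```bash
python3 feel.py 0.14 6
```

```text
t 11.07 cmd 48.45 w 49.05 +- 0.1 dev 0.6 F [0.6 2.1 0.5] T [ 0.74 -0.13  0.12] P [ 593.1 -113.    36.6]
```

>>> {"name": "step_arm", "arguments": {
  "series": [
    [0,0,0,0,0,0],
    [0,0,0,0,0,0],
    [0,0,0,0,0,0]
  ],
  "jaw": 0.13
}}

```text
clock: 11.32
position: [593.1, -112.9, 36.7]
ee_rot: [0.041, 0.999, -0.0, -0.0]
contact_force: [0.5, 2.2, 0.0]
gripper_width: 48.8
```

```bash
python3 feel.py 0.13 6
```

```text
t 11.62 cmd 48.025 w 48.61 +- 0.14 dev 0.59 F [0.1 2.  0.2] T [ 0.55 -0.17  0.12] P [ 593.1 -112.9   36.7]
```

>>> {"name": "step_arm", "arguments": {
  "series": [
    [0,0,0,0,0,0],
    [0,0,0,0,0,0],
    [0,0,0,0,0,0]
  ],
  "jaw": 0.12
}}

```text
clock: 11.87
position: [593.1, -112.8, 36.7]
ee_rot: [0.041, 0.999, -0.0, -0.0]
contact_force: [0.2, 2.1, 0.3]
gripper_width: 48.4
```

```bash
python3 feel.py 0.12 6; python3 look.py 7
```

```text
t 12.17 cmd 47.6 w 48.41 +- 0.16 dev 0.81 F [0.  2.4 0.4] T [ 0.57 -0.05  0.07] P [ 593.1 -112.8   36.7]
12.1667 [ 593.14 -112.8    36.72] [ 0.0415  0.9991  0.     -0.    ] [-0.25  2.07  0.85] [ 0.592 -0.038  0.076] 48.41916912457116
grip rack 2.6324992275205075 218.09655329700917
```

View pics/top7a.png

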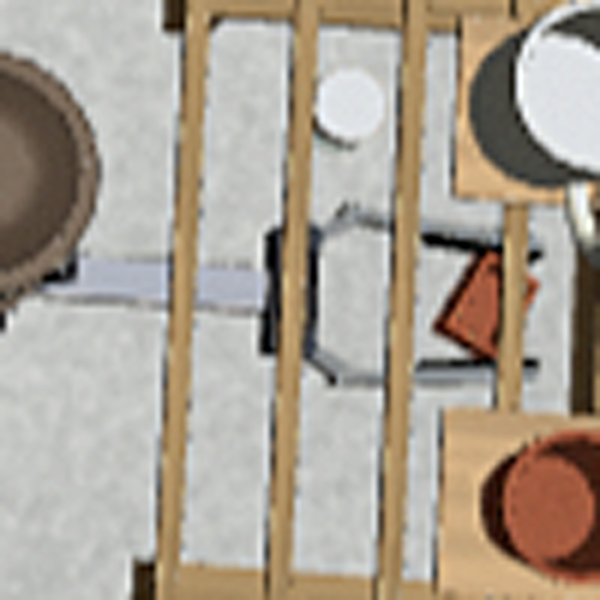

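>>> {"name": "step_arm", "arguments": {
  "series": [
    [0,0,0,0,0,0],
    [0,0,0,0,0,0],
    [0,0,0,0,0,0]
  ],
  "jaw": 0.115
}}

```text
clock: 12.52
position: [593.1, -112.8, 36.7]
ee_rot: [0.041, 0.999, 0.0, -0.0]
contact_force: [-0.5, 2.3, 0.8]
gripper_width: 48.1
```

```bash
python3 feel.py 0.115 8
```

```text
t 12.92 cmd 47.3875 w 48.3 +- 0.17 dev 0.91 F [-0.3  3.3  1.1] T [0.75 0.01 0.09] P [ 593.2 -112.8   36.8]
```

>>> {"name": "step_arm", "arguments": {
  "series": [
    [0,0,0,0,0,0],
    [0,0,0,0,0,0],
    [0,0,0,0,0,0]
  ],
  "jaw": 0.11
}}

```text
clock: 13.17
position: [593.2, -112.7, 36.8]
ee_rot: [0.041, 0.999, 0.0, 0.0]
contact_force: [-0.3, 3.6, 2.5]
gripper_width: 48.1
```

```bash
python3 feel.py 0.11 8; python3 look.py 8
```

```text
t 13.57 cmd 47.175000000000004 w 48.19 +- 0.19 dev 1.02 F [-0.7  3.8  2.5] T [0.92 0.14 0.06] P [ 593.2 -112.8   36.8]
13.5667 [ 593.19 -112.78   36.77] [0.0415 0.9991 0.     0.    ] [-1.13  3.48  1.41] [0.93  0.208 0.092] 47.90411868836744
grip rack 2.681752191688718 218.11443927110855
```

View pics/top8a.png

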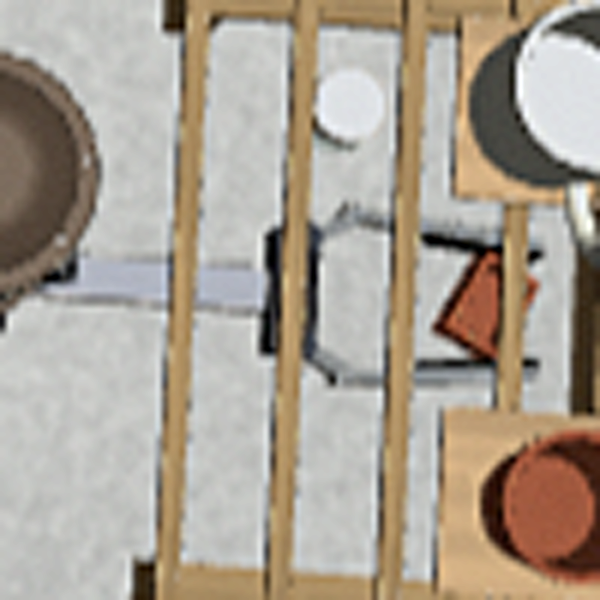

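Contact was felt from a width of about 48.5 mm: the opening now lags the command by 1.0 mm against 0.6 before. I'll try a short draw to see whether the dish follows.

>>> {"name": "step_arm", "arguments": {
  "series": [
    [0,0.002,0.001,0,0,0],
    [0.0005,0.006,0.001,0,0,0],
    [0.001,0.012,0.001,0,0,0],
    [0.0015,0.019,0.001,0,0,0],
    [0.0022,0.027,0.001,0,0,0],
    [0.0029,0.035,0.001,0,0,0],
    [0.0036,0.043,0.001,0,0,0],
    [0.0042,0.05,0.001,0,0,0],
    [0.0047,0.056,0.001,0,0,0],
    [0.005,0.06,0.001,0,0,0]
  ]
}}

```text
clock: 14.5
position: [594.9, -88.3, 36.8]
ee_rot: [0.041, 0.999, 0.0, -0.0]
contact_force: [-0.5, -1.6, -2.4]
gripper_width: 48.3
```

```bash
python3 feel.py 0.11 6; python3 look.py 9
```

```text
t 14.8 cmd 47.175000000000004 w 48.07 +- 0.31 dev 0.89 F [-0.6  1.2 -2.6] T [ 0.17  0.1  -0.07] P [595.1 -88.2  36.9]
14.8 [595.16 -88.46  37.01] [ 4.150e-02  9.991e-01  2.000e-04 -0.000e+00] [-0.53  1.24 -2.3 ] [ 0.223  0.085 -0.016] 48.65681655008382
grip rack 2.60133947857444 242.51951291142893
```

View pics/top9a.png

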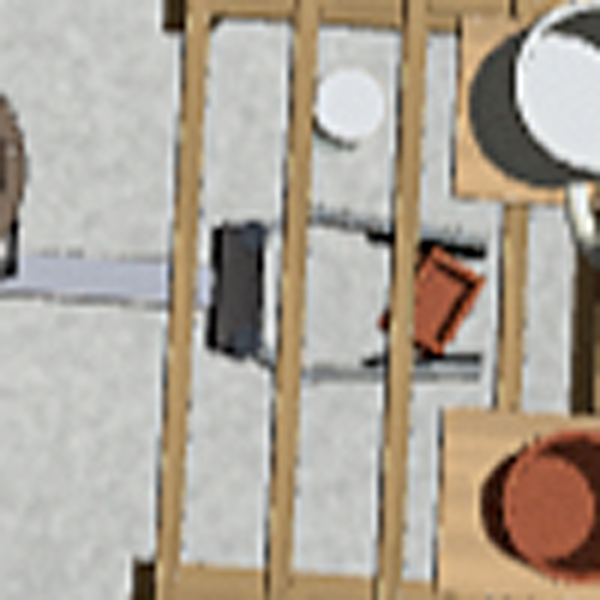

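The dish followed: it is now at (380–485, 245–355), still between the pads. I'll keep drawing.

>>> {"name": "step_arm", "arguments": {
  "series": [
    [0,0.004,0,0,0,0],
    [0.001,0.014,0,0,0,0],
    [0.003,0.032,0,0,0,0],
    [0.005,0.056,0,0,0,0],
    [0.007,0.084,0,0,0,0],
    [0.0095,0.113,0,0,0,0],
    [0.012,0.143,0,0,0,0],
    [0.0145,0.173,0,0,0,0],
    [0.017,0.202,0,0,0,0],
    [0.019,0.23,0,0,0,0],
    [0.0215,0.256,0,0,0,0],
    [0.023,0.274,0,0,0,0]
  ]
}}

```text
clock: 15.9
position: [604.6, 22.3, 37.1]
ee_rot: [0.041, 0.999, 0.0, 0.0]
contact_force: [-1.1, -0.5, -4.8]
gripper_width: 48.4
```

```bash
sed -i 's/385:485/330:430/' look.py; python3 look.py 10
```

```text
15.9 [604.58  22.34  37.14] [4.100e-02 9.992e-01 1.000e-04 1.000e-04] [-1.05 -0.51 -4.79] [-0.054 -0.049 -0.044] 48.40373843236195
grip rack 2.6786992724180085 353.71382424668343
```

View pics/top10a.png

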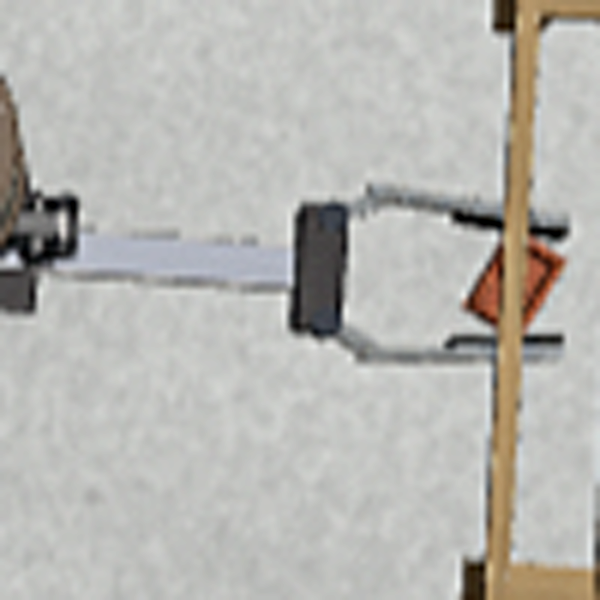

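>>> {"name": "step_arm", "arguments": {
  "series": [
    [0,0.004,-0.001,0,0,0],
    [0.001,0.014,-0.0015,0,0,0],
    [0.003,0.034,-0.0015,0,0,0],
    [0.005,0.06,-0.0015,0,0,0],
    [0.0075,0.09,-0.0015,0,0,0],
    [0.01,0.121,-0.0015,0,0,0],
    [0.013,0.153,-0.0015,0,0,0],
    [0.0155,0.185,-0.0015,0,0,0],
    [0.018,0.216,-0.0015,0,0,0],
    [0.0205,0.246,-0.0015,0,0,0],
    [0.023,0.274,-0.0015,0,0,0],
    [0.025,0.294,-0.0015,0,0,0]
  ]
}}

```text
clock: 17.0
position: [614.5, 139.8, 36.7]
ee_rot: [0.041, 0.999, -0.0, 0.0]
contact_force: [-0.6, -3.8, 2.5]
gripper_width: 48.2
```

```bash
python3 feel.py 0.11 5; python3 look.py 11
python3 - <<'E'
from h import *
import pickle
im=pickle.load(open("top11.pkl","rb"))
hsv=cv2.cvtColor(im["image"],cv2.COLOR_RGB2HSV); 
m=cv2.inRange(hsv,(0,110,40),(14,255,255)); m[:, :340]=0; m[:,410:]=0
ys,xs=np.nonzero(m); print(len(xs),xs.mean(),ys.mean()); P=ray(im,[(xs.mean(),ys.mean())],20)[:,:2]
yaw=-.0841;X=np.array([np.cos(yaw),np.sin(yaw)]);Y=np.array([-X[1],X[0]]);O=np.array([572.2,-329.9])
print(P,(P-O)@X,(P-O)@Y)
E
```

```text
t 17.25 cmd 47.175000000000004 w 48.09 +- 0.2 dev 0.91 F [-0.5  3.4  1.3] T [ 0.44  0.24 -0.1 ] P [614.9 140.4  36.8]
17.25 [615.   139.55  36.78] [4.110e-02 9.992e-01 8.000e-04 9.000e-04] [0.39 2.23 1.23] [ 0.516  0.092 -0.065] 47.87586068917607
grip rack 3.214663782281293 471.39055576480416
153 371.9477124183006 213.26143790849673
[[ 592.39045186 -126.95261718]] [3.07132995] [203.92611768]
```

View pics/top11a.png

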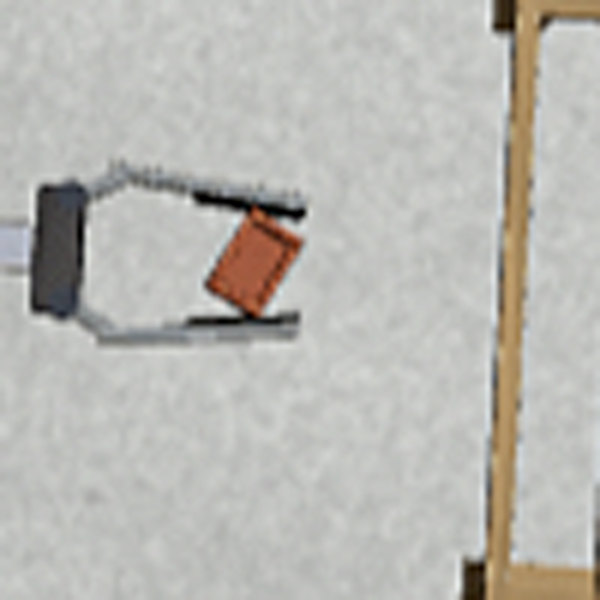

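The dish is out at rack y ≈ 204 mm and still held, with its corners on both pads. Now I'll let the trigger go gently.

>>> {"name": "step_arm", "arguments": {
  "series": [
    [0,0,0,0,0,0],
    [0,0,0,0,0,0],
    [0,0,0,0,0,0]
  ],
  "jaw": 0.18
}}

```text
clock: 17.6
position: [614.4, 138.1, 36.3]
ee_rot: [0.042, 0.999, 0.0, 0.0]
contact_force: [0.7, 0.6, -1.2]
gripper_width: 50.3
```

>>> {"name": "step_arm", "arguments": {
  "series": [
    [0,0,0,0,0,0],
    [0,0,0,0,0,0],
    [0,0,0,0,0,0]
  ],
  "jaw": 0.28
}}

```text
clock: 17.85
position: [613.5, 137.6, 35.6]
ee_rot: [0.042, 0.999, -0.001, -0.001]
contact_force: [-0.0, 0.1, -3.8]
gripper_width: 54.4
```

>>> {"name": "step_arm", "arguments": {
  "series": [
    [0,0,0,0,0,0],
    [0,0,0,0,0,0],
    [0,0,0,0,0,0]
  ],
  "jaw": 0.36
}}

```text
clock: 18.1
position: [614.8, 138.4, 37.1]
ee_rot: [0.041, 0.999, 0.0, 0.001]
contact_force: [0.9, -0.5, 0.3]
gripper_width: 58.0
```

```bash
python3 feel.py 0.36 3; python3 look.py 12
```

```text
t 18.25 cmd 57.8 w 58.07 +- 0.17 dev 0.27 F [-0.4 -0.4  0.2] T [ 0.01 -0.01  0.  ] P [614.7 138.5  37. ]
18.25 [614.64 138.46  36.91] [4.140e-02 9.991e-01 1.000e-04 3.000e-04] [-0.95 -0.28 -0.1 ] [-0.015 -0.017 -0.051] 58.00269213183287
grip rack 2.9493057727724796 470.26671778296054
```

View pics/top12a.png

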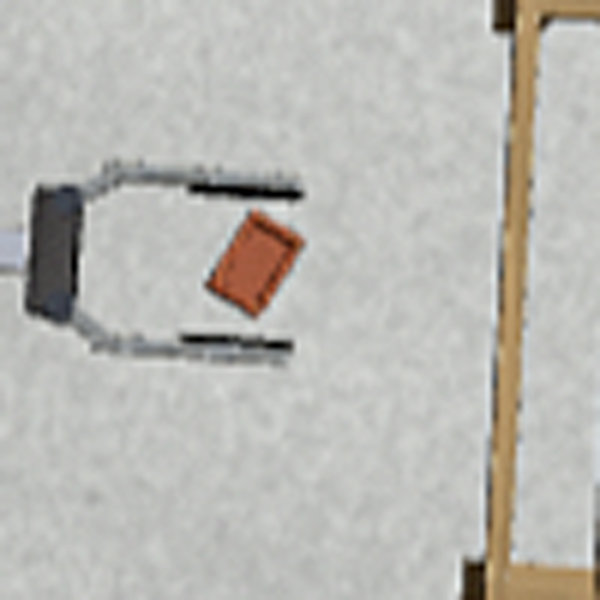

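The jaws are open and clear of the dish on both sides. I'll open the gripper and lift off.

>>> {"name": "step_arm", "arguments": {
  "series": [
    [0,0,0,0,0,0],
    [0,0,0,0,0,0],
    [0,0,0,0,0,0],
    [0,0,0,0,0,0],
    [0,0,0.03,0,0,0],
    [0,0,0.08,0,0,0],
    [0,0,0.16,0,0,0],
    [0,0,0.24,0,0,0],
    [0,0,0.32,0,0,0],
    [0,0,0.36,0,0,0],
    [0,0,0.36,0,0,0],
    [0,0,0.36,0,0,0]
  ],
  "jaw": 0.9
}}

```text
clock: 19.35
position: [614.8, 138.6, 182.7]
ee_rot: [0.042, 0.999, 0.001, 0.002]
contact_force: [0.6, 1.1, -0.5]
gripper_width: 80.9
```

```bash
python3 look.py 13
python3 - <<'E'
from h import *
import pickle
im=pickle.load(open("top13.pkl","rb"))
hsv=cv2.cvtColor(im["image"],cv2.COLOR_RGB2HSV); 
m=cv2.inRange(hsv,(0,110,40),(14,255,255)); m[:, :340]=0; m[:,410:]=0
ys,xs=np.nonzero(m); P=ray(im,[(xs.mean(),ys.mean())],20)[:,:2]
yaw=-.0841;X=np.array([np.cos(yaw),np.sin(yaw)]);Y=np.array([-X[1],X[0]]);O=np.array([572.2,-329.9])
print(P,(P-O)@X,(P-O)@Y)
E
```

```text
19.35 [614.77 138.61 182.69] [0.0415 0.9991 0.001  0.0016] [ 0.56  1.07 -0.47] [0.009 0.061 0.037] 80.92214181978287
grip rack 3.0682792037873514 470.43099462181925
[[ 591.81432153 -127.36898837]] [2.5322114] [203.46282261]
```

View pics/top13.png

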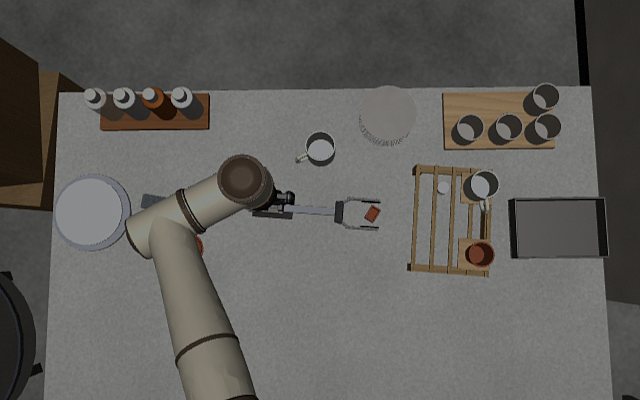

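View pics/scene13.png

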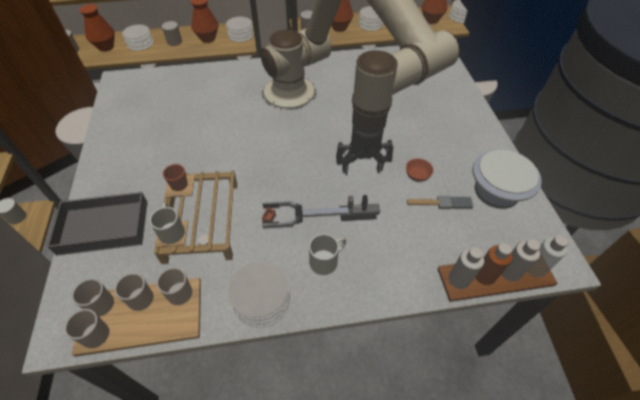

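View pics/top13a.png

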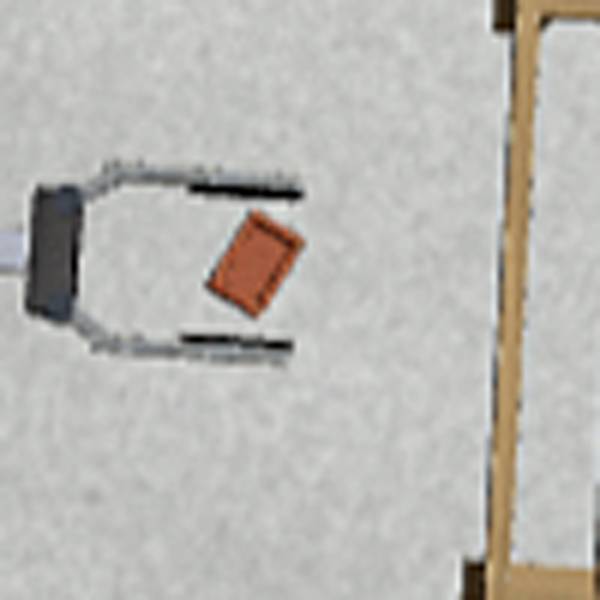

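The final views show:
- **Dish:** upright at (372, 213) in the top view, between the open jaws with gaps on both sides.
- **Reacher:** standing on its base.
- **Other things:** the rack, pots, jar and mug look unmoved. The bowl and brush are partly hidden by the arm in the top view but in place in the scene view.

I'll hand it in.

Run:
```python
from bench import arm
print(arm.job_done()); print(arm.read_state()["clock"])
```

```text
the job is handed in; nothing more can be done
None
the job is handed in; nothing more can be done
```

The dish is out from under the rack and standing upright on the table, and I handed the job in at about 19.4 s of the 56 s allowed. I slid the reacher under the rack and round the dish, then squeezed in small steps. I felt contact when the gripper opening was about 48.5 mm, squeezed about 0.4 mm beyond that and drew the dish straight out. Then I let the trigger go and lifted the arm clear.

**Last checks**
- **Dish:** its middle is about 203 mm along the rack's +y, against the 175 mm needed. It is upright between the open jaws, with several mm of clear gap on each side.
- **Reacher:** it stands flat on its base. The trigger looks free, because the jaws are back to their full opening in the picture.
- **Other things:** the rack, rack pots, jar and mug show no visible movement. The arm partly hid the bowl and brush in the last top view, but they look in place in the scene view.

**Less certain**
- **Squeeze force:** I could not measure it directly. From how far the fingers lagged their command, I put it at roughly 2–4 N per jaw.
- **Position measurements:** the top and wrist cameras disagreed by about 2 mm on where the dish was.
- **Hand-in:** it reported no verdict.

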